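# Unlock the stacking fixture's clamp with a mallet and hold it open at the mark

## Robot

A 7-joint arm with a two-finger parallel gripper is mounted at the origin on the work surface. World frame = base frame: x ahead of the robot, y to its left, z up, the work surface at z = 0. Lengths are in m, angles in rad, forces in N, time in s.
With the tool pointing down it reaches from about 0.35 to 0.9 m from the base axis. Payload 19.9 kg.
Tool frame: the origin (TCP) lies on the mounting face of the last link; the fingertips stand 199 mm ahead of it and the grasp point (between the pads) lies 180 mm ahead of it (robot.tip_reach is the distance from the TCP to the fingertips, in m); z points along the fingers, y is the line along which they close (so a half turn about z gives the same grasp; the last joint's range is limited). The gripper opens to 94 mm and grips with 3 to 60 N. Pads are 16 mm wide; open, the fingers measure 119 mm over their backs; the gripper's body (75 mm by 177 mm) begins 78 mm behind the grasp point.
Start: joints at [1.127, 0.417, -0.01, 1.614, 0.005, 1.111, -0.053], TCP at [0.244, -0.575, 0.405] pointing down, gripper open.
Joint ranges: [-2.81, 2.81], [-0.39, 2.02], [-1.27, 1.25], [0.06, 2.57], [-1.19, 4.33], [0.19, 2], [-2.82, 2.82]. Speed limits (rad/s): [1.89, 1.89, 2.39, 2.39, 3.01, 3.01, 3.01].

## Interface

Orientations are given as a 3x3 rotation matrix whose columns are the frame's x, y, z axes.
In Python, from plant import robot, viewer, ticket gives the robot as it stands.
- The arm moves only by the tool play_rows, never from a script. Its argument "moves" is a list of rows, each a list of 2 entries, a list of its own where there are three numbers: the shift along the world's x, y, z as a fraction of full scale, then the turn, a rotation vector about the world's x, y, z as a fraction of full scale. A call has 1 to 8 rows; each row is the pose to reach, as a shift and turn from the pose commanded when the call began; what a row does not reach only later rows make up. Full scale, the value 1, is 0.25 m for a shift and 120 degrees for a turn. A row lasts 1/10 s, in which the tool goes at most 50 mm and 8.59 degrees, less where a joint would pass 70% of its speed; a pose out of reach is approached as far as the arm can. A call with a number of a shift or a turn outside -1 to 1 is refused whole. A call with a gripper value outside its range is refused whole. "grip" is the opening, from -1 (shut) to 1 (fully open), set as the call begins (left out, the last holds). The fingers move at their own pace and stop on an object; "grip_force" is the grip in N (left out, the last holds). Time passes only in rows, so rows that repeat a pose let the fingers close. It gives the time, the measured TCP pose, the force, the opening and the grip force at its end, in the units of the state.
- robot.get_state(): the state, without advancing time (a new reading comes with each control period).
- viewer.get_image(name): name is "side" or "top" or "wrist"; returns the picture (400x640x3 uint8, red, green, blue); there is no depth.
- viewer.camera_params(name): a dict with "mtx" (3x3 intrinsics, pixels), "pose" (4x4, takes a point from camera to world coordinates); the wrist camera has in their place "mount" (4x4, takes a point from camera to tool coordinates, whose origin is the TCP and whose axes are the flange's). Camera axes: x right, y down, z forward; pixel columns grow to the right and rows downward; lengths in m; the calibration is good to about 2 mm. A picture is of the moment at which its call begins: read the wrist's pose just before it. camera_params takes no time and is no camera call.
- ticket.hand_in(): hands the job in; it is judged then, once.
The state is a dict: "time_s": time; "q": joint angles; "joint_velocities": joint speeds; "joint_torque": joint torques, N m; "ee_pos": TCP position; "orientation": TCP orientation; "ft_force": force on the tool from outside, world axes, zero at the start; "torque": the same for the moment, N m; "finger_gap": finger opening in m; "grasp_force": force on a finger pad.
Only numpy, scipy, OpenCV 4.12 (cv2) and the standard library are available. Lean on these libraries where they do the work, as an engineer would, in place of code of your own. Each camera call takes 0.05 s, during which the arm holds its last target. There are 200 camera calls.

## Task

Draw back the spring clamp of the stacking fixture so that the next plate can go in: with the mallet, drive the lock pin on the fixture's block down to its stop, almost flush with the block, and put the mallet back down on the bench, clear of the fixture. Then pull the clamp's upright handle plate out until its pointer is level with the fin of the index mark, and finish while still holding it there with the gripper against its spring. Do not touch the pin with the gripper or arm, and leave the plate stack, the ratchet and the parts bin where they are.

Things in the scene. Friction and masses are not known exactly. Their poses are not given: they have to be found in the camera images.
- fixture: Bolted-down fixture. Origin: bench top, on the clamp's axis; x along that axis away from the handle (roughly away from the robot), y left, z up. Base plate 350 x 140 x 12 mm (x -185 to 165). Dark lock block 60 (x) x 56 x 48 mm on it, centre x -20. Beyond, x 80 to 163: nest with plate pack, four guide rods 87 mm above the bench. Gauge strip (x -185 to -100, y 48 to 68, 2 mm thick).
- block_top (a point): Centre of the lock block's flat top, 60 mm above the bench; the lock pin stands here. While the pin is up it bars the clamp, which can be pulled only 2 to 4 mm; with the pin at its stop the clamp is free.
- clamp: Steel clamp slide: upright handle plate, rod, pointer, jaw. Slides along the fixture's -x (out, roughly towards the robot) 0 to 60 mm; its spring pulls it home with 4 N, plus 120 N/m of travel. Origin on the base plate's top under the handle plate's centre: fixture x -110, y 0, z 12 mm when home; axes as the fixture's.
- handle (a point): Centre of the top edge of the clamp's handle plate, 85 mm above the bench. The plate is upright, 10 mm thick (x), 44 mm wide (y). From its foot a 14 mm rod, top 37 mm above the bench, runs +x to the block (55 mm free when home): keep fingertips above 40 mm.
- pointer (a point): Tip of the clamp's thin pointer arm, 48 mm to the +y side of the handle plate's middle, 26 mm above the bench; moves with the clamp.
- mark_line (a point): Index mark: middle of the upright fin (3 mm along x, 14 along y, top 32 mm above the bench) of a small aluminium clip fixed on the gauge strip; this point is 26 mm above the bench and 10 mm to the +y side of the pointer's tip. Axes as the fixture's. It lies 25 to 50 mm out (-x) from the pointer's home; level with it means the same fixture x.
- lockpin: Upright steel pin, 12 mm diameter, in the middle of the block's top. Stands 15 mm proud; goes straight down 14 mm to its stop, leaving 1 mm proud. Stiff fit: about 6 to 8 N moves it and it stays where it is left. Origin on its axis, 15 mm below its top; z up.
- pin_top (a point): Centre of the lock pin's flat top: 75 mm above the bench when up, 61 mm when down.
- mallet: Loose mallet, 0.3 to 0.5 kg, standing on its head. Head: upright cylinder 44 mm diameter, 84 tall, white end faces. Handle: level, round, 20 mm diameter, along -x, axis 50 mm above the standing face, ends 148 mm from the head's axis. Origin: centre of the lower face; z up. Centre of mass 11 mm from the head's axis, handle side. Stands by itself when set down so.
- platestack: Bystander: loose stack of thin black plates with brass-coloured edges, 62 x 142 x 24 mm; origin centre of its underside.
- ratchet: Bystander: steel ratchet handle lying on the bench, 180 mm long along its x, 24 mm high; origin under its middle.
- partsbin: Bystander: small open black bin with bolts, 90 (x) x 70 (y) x 45 mm; origin centre of its underside. Bin and mallet stand left and right of the fixture, either way round.
Things that resemble listed ones, but are neither listed nor needed, are in the scene too. Leave any green look-alike of the mallet alone.

How it is judged:
By the outcome, as a careful person would: the job done as asked, in the order asked, and still so for the second after the job is handed in, while the arm keeps its last pose, push and grip.
It also fails if it takes over 64 s, if anything falls off the work surface, if the arm or the gripper's body presses on something with over 40 N, if the wrist force passes 120 N, or if a joint passes its speed limit or range.

## Working session

There is one attempt and no reset: what is moved stays moved. The work goes in short steps, Python scripts to look and compute and a tool call to move; the robot and the scene stay as the last step left them, time stands still between calls to the robot, and variables do not carry over. Pictures are saved under pics/ and viewed, at most 10 in all, crops included, and the job is handed in when it is done.

Besides the shell and the picture viewer there is one more tool, called after "Emit:" by a JSON object that holds its "fn" and its "kwargs", one argument or row to a line. play_rows: Moves the arm, as the interface text tells. Its arguments: {"type":"object","properties":{"moves":{"type":"array","items":{"type":"array"}},"grip":{"type":"number"},"grip_force":{"type":"number"}},"required":["moves"]}

```bash
ls; mkdir -p pics; python3 - <<'E'
from plant import robot, viewer
import cv2, numpy as np
np.set_printoptions(precision=4,suppress=True)
for n in ("top","side"):
    im=viewer.get_image(n); cv2.imwrite(f"pics/{n}0.png",im[:,:,::-1])
    p=viewer.camera_params(n); print(n,p["mtx"],p["pose"])
print(viewer.camera_params("wrist"))
s=robot.get_state(); print(s); print(robot.tip_reach)
E
```

```text
pics
top [[414.186    0.     322.7002]
 [  0.     414.186  203.9179]
 [  0.       0.       1.    ]] [[-0.0027 -0.9821  0.1884  0.2981]
 [-1.      0.003   0.0012  0.1069]
 [-0.0018 -0.1884 -0.9821  1.2079]
 [ 0.      0.      0.      1.    ]]
side [[466.4646   0.     320.7422]
 [  0.     466.4646 195.1673]
 [  0.       0.       1.    ]] [[-0.8739 -0.2745  0.4011 -0.0403]
 [-0.486   0.4952 -0.7201  1.1274]
 [-0.001  -0.8242 -0.5662  0.887 ]
 [ 0.      0.      0.      1.    ]]
{'mtx': array([[309.1676,   0.    , 323.9091],
       [  0.    , 309.1676, 202.1359],
       [  0.    ,   0.    ,   1.    ]]), 'mount': array([[-0.0001, -0.9674, -0.2531,  0.0744],
       [ 1.    , -0.    , -0.0003, -0.0002],
       [ 0.0003, -0.2531,  0.9674,  0.0199],
       [ 0.    ,  0.    ,  0.    ,  1.    ]])}
{'time_s': 0.1, 'q': array([ 1.1275,  0.4179, -0.0103,  1.6141,  0.0047,  1.1107, -0.053 ]), 'joint_velocities': array([ 0.0019, -0.0009,  0.0011,  0.0006,  0.0016, -0.0012,  0.0013]), 'joint_torque': array([  0.0027, -85.2577,   0.6409, -42.6697,  -0.0489,   0.0164,
         0.    ]), 'ee_pos': array([ 0.2444, -0.5751,  0.4041]), 'orientation': array([[ 0.9204,  0.3911, -0.0005],
       [ 0.3911, -0.9204,  0.0009],
       [-0.0001, -0.0011, -1.    ]]), 'ft_force': array([0.0648, 0.1594, 0.7848]), 'torque': array([0.0032, 0.0141, 0.0032]), 'grasp_force': 0.0, 'finger_gap': 0.09409139607513313}
0.1992
```

View pics/top0.png

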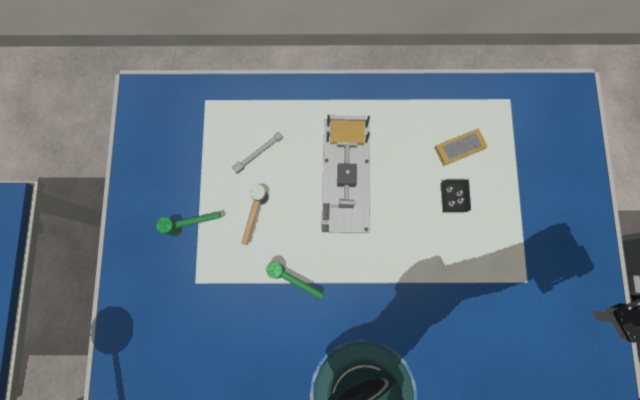

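View pics/side0.png

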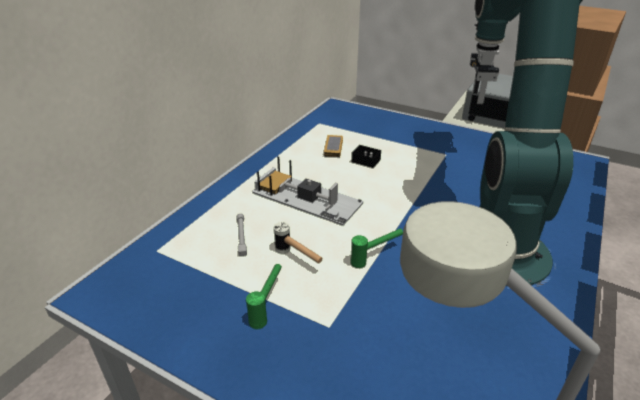

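The top view shows the mallet candidates. The wooden-handled one has its white-faced black head at (258,191) and its handle end at (246,243). The green look-alikes are at (165,225) and (275,270). I choose the wooden one. The fixture block is at (347,174), the handle plate at about (346,203), and the clips on the gauge strip at about (325,212). I'll check these in a close crop.

```bash
cat > h.py <<'E'
import numpy as np, cv2
from plant import robot, viewer
np.set_printoptions(precision=4,suppress=True)
def cam(n, s=None):
    p=viewer.camera_params(n)
    if n!="wrist": return p["mtx"],p["pose"]
    s=s or robot.get_state(); T=np.eye(4); T[:3,:3]=s["orientation"]; T[:3,3]=s["ee_pos"]
    return p["mtx"],T@p["mount"]
def back(n,uv,z,s=None):
    K,T=cam(n,s); d=T[:3,:3]@np.linalg.solve(K,[uv[0],uv[1],1.]); o=T[:3,3]
    return o+d*(z-o[2])/d[2]
def proj(n,P,s=None):
    K,T=cam(n,s); c=T[:3,:3].T@(np.asarray(P,float)-T[:3,3]); c=K@c; return c[:2]/c[2]
E
python3 - <<'E'
from h import *
im=cv2.imread("pics/top0.png")
c=cv2.resize(im[100:250,225:385],None,fx=4,fy=4,interpolation=cv2.INTER_CUBIC)
cv2.imwrite("pics/crop1.png",c[:600])
for name,uv,z in [("head",(258,191),.084),("hend",(246,243),.05),("pin",(347.5,172.5),.075),("handle",(346.5,203),.085),("bin",(455,195),.045),("TL",(322.5,115),.012),("BL",(322,233),.012),("BR",(370,233),.012)]:
    print(name,back("top",uv,z))
E
```

```text
head [0.5508 0.2881 0.084 ]
hend [0.4096 0.3232 0.05  ]
pin [0.6056 0.038  0.075 ]
handle [0.5159 0.0426 0.085 ]
bin [ 0.5461 -0.2713  0.045 ]
TL [0.8051 0.1083 0.012 ]
BL [0.4416 0.1107 0.012 ]
BR [ 0.4412 -0.0286  0.012 ]
```

View pics/crop1.png

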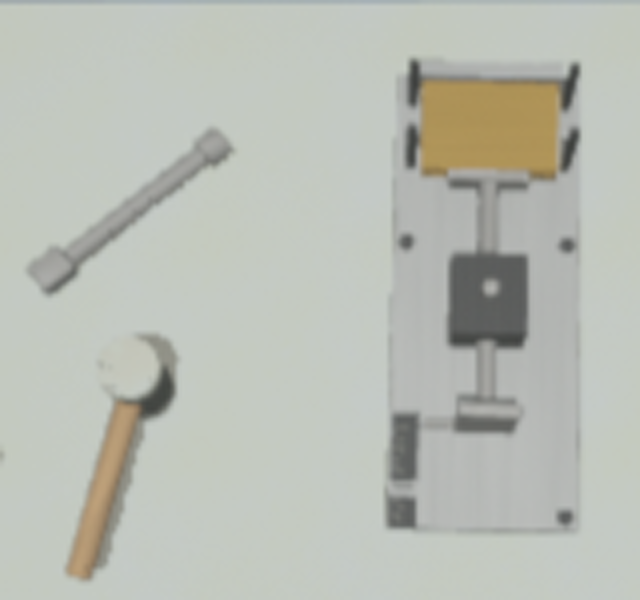

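The crop shows three things:
- **Mallet:** white face at crop (130,368), and the wooden handle runs to (80,575).
- **Pin:** at crop (491,287).
- **Clamp and mark:** pointer tip about (420,424), clip on the strip about (400,488).

The wooden mallet is confirmed. I'll start moving and look from close by.

Emit:
{"fn": "play_rows", "kwargs": {
  "moves": [
    [[0.8, 1, 0], [0, 0, 0.5]],
    [[0.8, 1, 0], [0, 0, 0.5]],
    [[0.8, 1, 0], [0, 0, 0.5]],
    [[0.8, 1, 0], [0, 0, 0.5]],
    [[0.8, 1, 0], [0, 0, 0.5]],
    [[0.8, 1, 0], [0, 0, 0.5]],
    [[0.8, 1, 0], [0, 0, 0.5]],
    [[0.8, 1, 0], [0, 0, 0.5]]
  ]
}}

```text
time_s: 0.9
ee_pos: [0.4463, -0.3224, 0.4045]
orientation: [[0.112, 0.994, 0.0], [0.994, -0.112, 0.001], [0.001, 0.0, -1.0]]
ft_force: [-0.5, -1.0, 0.1]
finger_gap: 0.094
grasp_force: 0.0
```

Emit:
{"fn": "play_rows", "kwargs": {
  "moves": [
    [[0.2, 1, 0], [0, 0, 0.058]],
    [[0.2, 1, 0], [0, 0, 0.058]],
    [[0.2, 1, 0], [0, 0, 0.058]],
    [[0.2, 1, 0], [0, 0, 0.058]],
    [[0.2, 1, 0], [0, 0, 0.058]],
    [[0.2, 1, 0], [0, 0, 0.058]],
    [[0.2, 1, 0], [0, 0, 0.058]],
    [[0.2, 1, 0], [0, 0, 0.058]]
  ]
}}

```text
time_s: 1.7
ee_pos: [0.4942, -0.0768, 0.4044]
orientation: [[0.003, 1.0, -0.001], [1.0, -0.003, -0.0], [-0.0, -0.001, -1.0]]
ft_force: [0.3, -0.5, -0.2]
finger_gap: 0.094
grasp_force: 0.0
```

Emit:
{"fn": "play_rows", "kwargs": {
  "moves": [
    [[0.2, 0.5, 0.1], [0, 0, 0]],
    [[0.2, 0.5, 0.1], [0, 0, 0]],
    [[0.2, 0.5, 0.1], [0, 0, 0]],
    [[0.2, 0.5, 0.1], [0, 0, 0]],
    [[0.2, 0.5, 0.1], [0, 0, 0]],
    [[0.2, 0.5, 0.1], [0, 0, 0]],
    [[0.2, 0.5, 0.1], [0, 0, 0]]
  ]
}}

```text
time_s: 2.4
ee_pos: [0.5443, 0.0481, 0.4294]
orientation: [[0.003, 1.0, -0.001], [1.0, -0.003, -0.001], [-0.001, -0.001, -1.0]]
ft_force: [-0.1, -0.3, -0.6]
finger_gap: 0.094
grasp_force: 0.0
```

```bash
python3 - <<'E'
from h import *
s=robot.get_state(); im=viewer.get_image("wrist"); cv2.imwrite("pics/w1.png",im[:,:,::-1])
print(s["time_s"],s["ee_pos"],s["orientation"],s["q"])
np.savez("w1.npz",p=s["ee_pos"],R=s["orientation"])
print(proj("wrist",[.6056,.038,.075]),proj("wrist",[.4834,.1,.026]))
E
```

```text
2.4 [0.5443 0.0481 0.4294] [[ 0.003   1.     -0.0006]
 [ 1.     -0.003  -0.0006]
 [-0.0006 -0.0006 -1.    ]] [ 0.3266  0.2996 -0.5695  1.7673  0.1777  1.1267 -0.3025]
[378.1563 199.0838] [273.1459 140.1932]
```

View pics/w1.png

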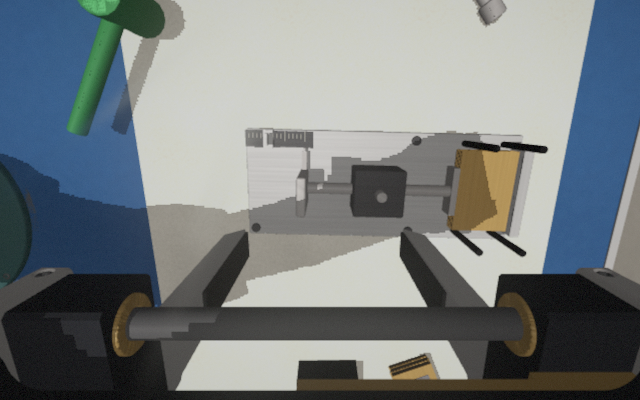

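The wrist view shows the pin at (381,197), the handle plate's top edge at x≈299, y 178–215, the pointer arm at about (306,150), and the clip fin at (268,138) on the strip. Base plate corners are (247,130), (522,136), (250,236) and (520,238).

```bash
python3 - <<'E'
from h import *
d=np.load("w1.npz"); s={"ee_pos":d["p"],"orientation":d["R"]}
for n,uv,z in [("pin",(381,197),.075),("nearL",(246.5,130),.012),("farL",(522,136),.012),("nearR",(250,236),.012),("farR",(520,238),.012),("fin",(268,138),.032),("ptr",(306.5,150),.026),("hL",(301,176),.085),("hR",(298,215),.085)]:
    print(n,back("wrist",uv,z,s))
im=cv2.imread("pics/w1.png")
a=cv2.resize(im[110:250,235:415],None,fx=4,fy=4,interpolation=cv2.INTER_CUBIC)
cv2.imwrite("pics/w1c.png",a)
E
```

```text
pin [0.6086 0.04   0.075 ]
nearL [0.4483 0.1115 0.012 ]
farL [0.7946 0.103  0.012 ]
nearR [ 0.4436 -0.0298  0.012 ]
farR [ 0.8138 -0.034   0.012 ]
fin [0.4783 0.1026 0.032 ]
ptr [0.5238 0.0877 0.026 ]
hL [0.5207 0.0657 0.085 ]
hR [0.5165 0.0225 0.085 ]
```

View pics/w1c.png

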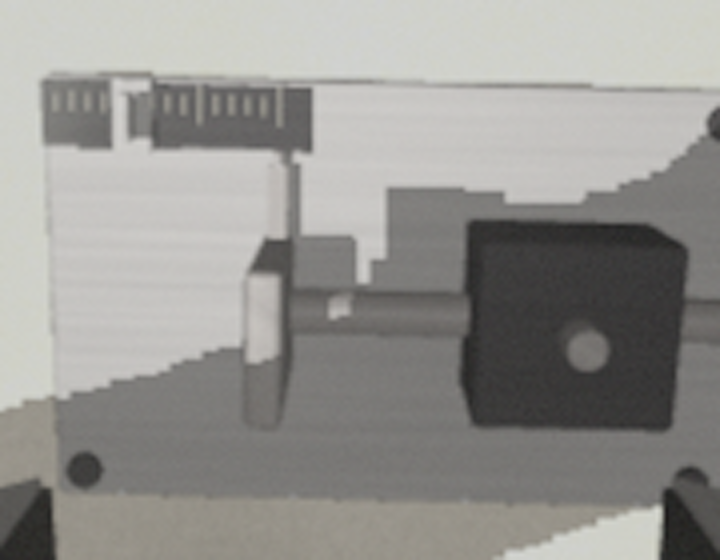

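Emit:
{"fn": "play_rows", "kwargs": {
  "moves": [
    [[-0.15, 1, -0.1], [0, 0, 0.633]],
    [[-0.15, 1, -0.1], [0, 0, 0.633]],
    [[-0.15, 1, -0.1], [0, 0, 0.633]],
    [[-0.15, 1, -0.1], [0, 0, 0.633]],
    [[-0.15, 1, -0.1], [0, 0, 0.633]],
    [[-0.15, 1, -0.1], [0, 0, 0.633]],
    [[-0.15, 1, -0.1], [0, 0, 0.633]],
    [[-0.15, 1, -0.1], [0, 0, 0.633]]
  ]
}}

```text
time_s: 3.25
ee_pos: [0.5071, 0.2995, 0.4044]
orientation: [[-0.934, 0.357, -0.0], [0.357, 0.934, -0.0], [0.0, -0.0, -1.0]]
ft_force: [0.1, 0.2, 0.5]
finger_gap: 0.0942
grasp_force: 0.0
```

Emit:
{"fn": "play_rows", "kwargs": {
  "moves": [
    [[0, 0, 0], [0, 0, 0.065]],
    [[0, 0, 0], [0, 0, 0.065]],
    [[0, 0, 0], [0, 0, 0.065]]
  ]
}}

```text
time_s: 3.55
ee_pos: [0.5072, 0.2992, 0.4045]
orientation: [[-0.971, 0.238, -0.0], [0.238, 0.971, -0.0], [0.0, -0.0, -1.0]]
ft_force: [0.3, 0.3, -0.4]
finger_gap: 0.0939
grasp_force: 0.0
```

```bash
python3 - <<'E'
from h import *
s=robot.get_state(); im=viewer.get_image("wrist"); cv2.imwrite("pics/w2.png",im[:,:,::-1])
print(s["time_s"],s["ee_pos"],s["orientation"],s["q"])
np.savez("w2.npz",p=s["ee_pos"],R=s["orientation"])
print(proj("wrist",[.5508,.2881,.084]),proj("wrist",[.4096,.3232,.05]))
E
```

```text
3.55 [0.5072 0.2992 0.4045] [[-0.9713  0.2379 -0.0001]
 [ 0.2379  0.9713 -0.0002]
 [ 0.0001 -0.0002 -1.    ]] [ 0.0819  0.4953 -0.8955  1.6847  0.4158  1.1647  0.4074]
[322.6666 238.4615] [323.1527  93.1643]
```

View pics/w2.png

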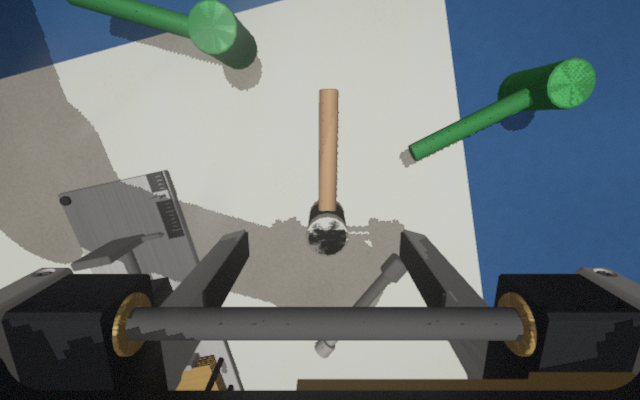

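The wrist view shows the mallet head's face centre at about (327,236) and the handle end at (328,90), with the handle between the fingers. The green ones are well aside.

```bash
python3 - <<'E'
from h import *
d=np.load("w2.npz"); s={"ee_pos":d["p"],"orientation":d["R"]}
h=back("wrist",(327,236),.084,s); e=back("wrist",(328.3,91),.052,s)
print(h,e,np.linalg.norm((h-e)[:2]),np.degrees(np.arctan2(*(h-e)[1::-1])))
u=(h-e)/np.linalg.norm((h-e)[:2]); g=h-.047*u
print(g, (g-d["p"])/.25)
E
```

```text
[0.5492 0.293  0.084 ] [0.409  0.3287 0.052 ] 0.14467275846422153 -14.280250210268568
[0.5036 0.3046 0.0736] [-0.0143  0.0216 -1.3237]
```

Emit:
{"fn": "play_rows", "kwargs": {
  "moves": [
    [[-0.01, 0.015, -0.2], [0, 0, 0.003]],
    [[-0.01, 0.015, -0.4], [0, 0, 0.003]],
    [[-0.01, 0.015, -0.55], [0, 0, 0.003]],
    [[-0.01, 0.015, -0.65], [0, 0, 0.003]],
    [[-0.01, 0.015, -0.7], [0, 0, 0.003]],
    [[-0.01, 0.015, -0.7], [0, 0, 0.003]],
    [[-0.01, 0.015, -0.7], [0, 0, 0.003]]
  ]
}}

```text
time_s: 4.3
ee_pos: [0.5047, 0.3039, 0.2308]
orientation: [[-0.974, 0.228, 0.001], [0.228, 0.974, 0.001], [-0.001, 0.001, -1.0]]
ft_force: [0.5, 0.6, -0.3]
finger_gap: 0.0942
grasp_force: 0.0
```

Emit:
{"fn": "play_rows", "kwargs": {
  "moves": [
    [[0, 0, 0], [0, 0, 0]],
    [[0, 0, 0], [0, 0, 0]],
    [[0, 0, 0], [0, 0, 0]],
    [[0, 0, 0], [0, 0, 0]],
    [[0, 0, 0], [0, 0, 0]],
    [[0, 0, 0], [0, 0, 0]],
    [[0, 0, 0], [0, 0, 0]],
    [[0, 0, 0], [0, 0, 0]]
  ],
  "grip": -0.75,
  "grip_force": 10
}}

```text
time_s: 5.1
ee_pos: [0.5044, 0.3035, 0.2296]
orientation: [[-0.974, 0.227, -0.0], [0.227, 0.974, -0.0], [0.0, -0.0, -1.0]]
ft_force: [0.5, -0.0, 0.0]
finger_gap: 0.0333
grasp_force: 0.0
```

Emit:
{"fn": "play_rows", "kwargs": {
  "moves": [
    [[0, 0, 0], [0, 0, -0.006]],
    [[0, 0, 0], [0, 0, -0.006]],
    [[0, 0, 0], [0, 0, -0.006]],
    [[0, 0, 0], [0, 0, -0.006]],
    [[0, 0, 0], [0, 0, -0.006]],
    [[0, 0, 0], [0, 0, -0.006]]
  ],
  "grip": -1,
  "grip_force": 55
}}

```text
time_s: 5.7
ee_pos: [0.5044, 0.3035, 0.2296]
orientation: [[-0.971, 0.239, -0.0], [0.239, 0.971, -0.0], [0.0, -0.0, -1.0]]
ft_force: [-0.9, -0.7, -0.6]
finger_gap: 0.0189
grasp_force: 55.0
```

Emit:
{"fn": "play_rows", "kwargs": {
  "moves": [
    [[0, 0, 0.1], [0, 0, 0]],
    [[0, 0, 0.2], [0, 0, 0]],
    [[0, 0, 0.35], [0, 0, 0]],
    [[0, 0, 0.5], [0, 0, 0]],
    [[0, 0, 0.5], [0, 0, 0]],
    [[0, 0, 0.5], [0, 0, 0]]
  ]
}}

```text
time_s: 6.3
ee_pos: [0.5044, 0.3033, 0.3544]
orientation: [[-0.971, 0.239, 0.001], [0.239, 0.971, -0.0], [-0.001, -0.0, -1.0]]
ft_force: [-0.2, 0.3, -4.8]
finger_gap: 0.0187
grasp_force: 55.0
```

```bash
python3 - <<'E'
from h import *
s=robot.get_state(); im=viewer.get_image("wrist"); cv2.imwrite("pics/w3.png",im[:,:,::-1])
im2=viewer.get_image("side"); cv2.imwrite("pics/s3.png",im2[:,:,::-1])
a=cv2.resize(im2[120:300,200:400],(600,540),interpolation=cv2.INTER_CUBIC)
out=np.zeros((540,800,3),np.uint8); out[:,:480]=a[:,60:540]; b=im[40:300,220:430]; out[:400,480:]=cv2.resize(b,(320,400))
cv2.imwrite("pics/m3.png",out[:,:,::-1])
print(s["time_s"],s["ee_pos"],s["orientation"],s["ft_force"],s["torque"],s["finger_gap"])
np.savez("w3.npz",p=s["ee_pos"],R=s["orientation"])
E
```

```text
6.3 [0.5044 0.3033 0.3544] [[-0.971   0.2392  0.0005]
 [ 0.2392  0.971  -0.0004]
 [-0.0006 -0.0002 -1.    ]] [-0.1762  0.2747 -4.8312] [ 0.0421 -0.0087 -0.0302] 0.018681787722862057
```

View pics/m3.png

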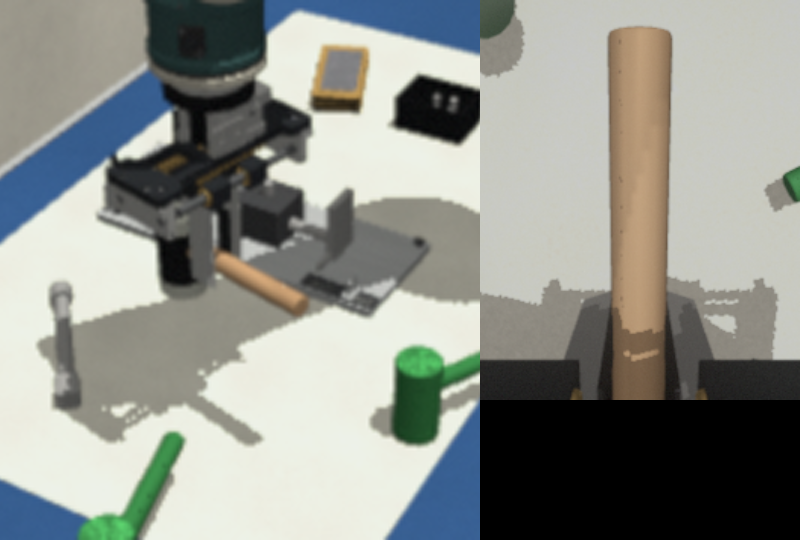

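The mallet is held and level: the handle is straight in the wrist picture, with its end at about (325,58). I'll work out the head's offset from the handle end.

```bash
python3 - <<'E'
from h import *
d=np.load("w3.npz"); s={"ee_pos":d["p"],"orientation":d["R"]}
for z in (.1744,.1844):
    e=back("wrist",(325,58.5),z,s); print(z,e,d["R"].T@(e-d["p"]))
R=d["R"];
for D in (.045,.047,.05):
    # tip end face top edge predicted
    print(D,proj("wrist",d["p"]+R@np.array([.148-D,0,.17]),s),"head",d["p"]+R@np.array([-D,0,.18]))
E
```

```text
0.1744 [0.4057 0.3288 0.1744] [0.102  0.0012 0.18  ]
0.1844 [0.4074 0.3283 0.1844] [0.1003 0.0012 0.17  ]
0.045 [322.3532  51.806 ] head [0.5482 0.2924 0.1745]
0.047 [322.3595  56.6902] head [0.5501 0.292  0.1745]
0.05 [322.3688  63.9492] head [0.553  0.2912 0.1745]
```

Emit:
{"fn": "play_rows", "kwargs": {
  "moves": [
    [[0.05, -0.15, 0], [0, 0, -0.04]],
    [[0.1, -0.3, 0], [0, 0, -0.08]],
    [[0.15, -0.5, 0], [0, 0, -0.14]],
    [[0.2, -0.7, 0], [0, 0, -0.19]],
    [[0.25, -0.85, 0], [0, 0, -0.23]],
    [[0.28, -0.923, 0], [0, 0, -0.25]],
    [[0.28, -0.923, 0], [0, 0, -0.25]],
    [[0.28, -0.923, 0], [0, 0, -0.25]]
  ]
}}

```text
time_s: 7.2
ee_pos: [0.5741, 0.0733, 0.3536]
orientation: [[-0.722, 0.692, -0.002], [0.692, 0.722, 0.0], [0.002, -0.001, -1.0]]
ft_force: [-0.1, 0.6, -4.2]
finger_gap: 0.0188
grasp_force: 55.0
```

Emit:
{"fn": "play_rows", "kwargs": {
  "moves": [
    [[0, 0, -0.06], [0, 0, 0]],
    [[0, 0, -0.12], [0, 0, 0]],
    [[0, 0, -0.16], [0, 0, 0]],
    [[0, 0, -0.18], [0, 0, 0]],
    [[0, 0, -0.18], [0, 0, 0]]
  ]
}}

```text
time_s: 7.7
ee_pos: [0.5742, 0.073, 0.3086]
orientation: [[-0.722, 0.692, -0.002], [0.692, 0.722, 0.0], [0.001, -0.001, -1.0]]
ft_force: [0.4, -0.3, -4.3]
finger_gap: 0.0189
grasp_force: 55.0
```

```bash
python3 - <<'E'
from h import *
s=robot.get_state(); print(s["time_s"],s["ee_pos"],s["ft_force"],s["torque"],s["q"])
R=s["orientation"]; head=s["ee_pos"]+R@np.array([-.047,0,.23]); print("face",head)
im=viewer.get_image("side"); cv2.imwrite("pics/s4.png",im[:,:,::-1])
print(proj("side",head),proj("side",[.6086,.0398,.075]))
c=cv2.resize(im[130:240,240:400],(800,550),interpolation=cv2.INTER_CUBIC); cv2.imwrite("pics/s4c.png",c[:,:,::-1])
E
```

```text
7.7 [0.5742 0.073  0.3086] [ 0.365  -0.3179 -4.32  ] [0.1162 0.     0.0318] [ 0.3511  0.5396 -0.6948  1.7975  0.4137  0.9565  0.2886]
face [0.6078 0.0405 0.0786]
[309.143  179.6911] [309.0487 180.4565]
```

View pics/s4c.png

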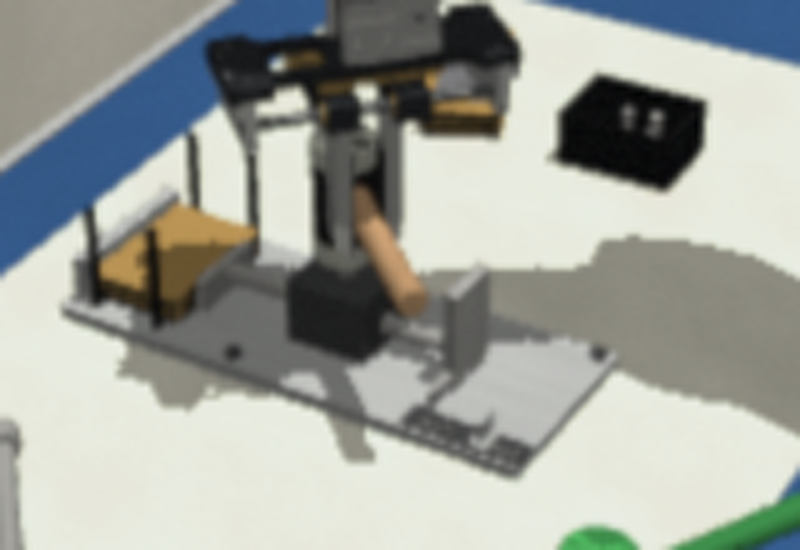

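The mallet head hangs right over the block, at crop (350,240), with the handle clear of the handle plate. I'll press down in small steps and watch the force.

Emit:
{"fn": "play_rows", "kwargs": {
  "moves": [
    [[0, 0, -0.008], [0, 0, 0]],
    [[0, 0, -0.016], [0, 0, 0]],
    [[0, 0, -0.024], [0, 0, 0]],
    [[0, 0, -0.032], [0, 0, 0]],
    [[0, 0, -0.04], [0, 0, 0]],
    [[0, 0, -0.04], [0, 0, 0]]
  ]
}}

```text
time_s: 8.35
ee_pos: [0.5744, 0.0729, 0.2995]
orientation: [[-0.722, 0.692, 0.0], [0.692, 0.722, 0.0], [0.0, 0.0, -1.0]]
ft_force: [-2.4, 1.5, -0.3]
finger_gap: 0.0188
grasp_force: 55.0
```

Emit:
{"fn": "play_rows", "kwargs": {
  "moves": [
    [[0, 0, -0.006], [0, 0, 0]],
    [[0, 0, -0.012], [0, 0, 0]],
    [[0, 0, -0.018], [0, 0, 0]],
    [[0, 0, -0.024], [0, 0, 0]],
    [[0, 0, -0.024], [0, 0, 0]]
  ]
}}

```text
time_s: 8.85
ee_pos: [0.5744, 0.0728, 0.2934]
orientation: [[-0.722, 0.692, -0.0], [0.692, 0.722, 0.0], [0.0, -0.0, -1.0]]
ft_force: [-1.8, 3.5, 0.6]
finger_gap: 0.0185
grasp_force: 55.0
```

Emit:
{"fn": "play_rows", "kwargs": {
  "moves": [
    [[0, 0, -0.006], [0, 0, 0]],
    [[0, 0, -0.012], [0, 0, 0]],
    [[0, 0, -0.018], [0, 0, 0]],
    [[0, 0, -0.018], [0, 0, 0]]
  ]
}}

```text
time_s: 9.25
ee_pos: [0.5741, 0.0738, 0.2894]
orientation: [[-0.722, 0.692, -0.001], [0.692, 0.722, 0.001], [0.001, 0.0, -1.0]]
ft_force: [-9.6, 7.2, 13.3]
finger_gap: 0.0188
grasp_force: 55.0
```

```bash
python3 - <<'E'
from h import *
s=robot.get_state(); im=viewer.get_image("wrist"); cv2.imwrite("pics/w5.png",im[:,:,::-1])
sd=viewer.get_image("side")
out=np.zeros((520,800,3),np.uint8); out[:]=0
out[:,:420]=cv2.resize(im[40:300,220:430],(420,520)); out[:,420:]=cv2.resize(sd[145:214,280:330],(380,520),interpolation=cv2.INTER_CUBIC)
cv2.imwrite("pics/m5.png",out[:,:,::-1])
print(s["time_s"],s["ee_pos"],s["orientation"],s["ft_force"],s["torque"])
R=s["orientation"]
for t in (-5,0,5):
    a=np.radians(t); v=np.array([np.cos(a),0,np.sin(a)])*.101+np.array([0,0,.18])+.01*np.array([np.sin(a),0,-np.cos(a)])
    print(t,proj("wrist",s["ee_pos"]+R@v,s))
E
```

```text
9.25 [0.5741 0.0738 0.2894] [[-0.7221  0.6918 -0.0006]
 [ 0.6918  0.7221  0.0007]
 [ 0.0009  0.0001 -1.    ]] [-9.5547  7.1564 13.3356] [ 1.5009  2.1475 -0.0941]
-5 [321.9273  56.8322]
0 [322.0156  57.6934]
5 [322.0974  60.2486]
```

View pics/m5.png

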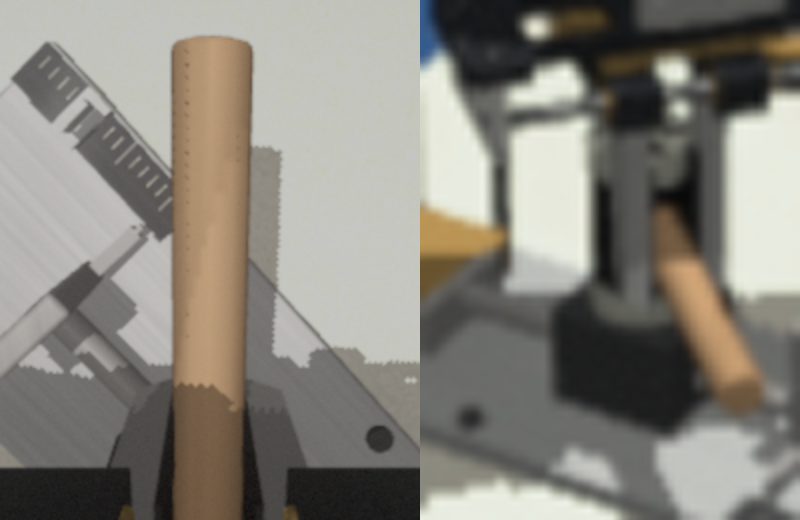

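The force rose to about 18 N beyond the mallet's weight, so the pin is at or very near its stop. The handle end is now at wrist v≈59, so the mallet has tilted slightly in the grip. I'll lift a little and measure the tilt before a second, levelled press.

Emit:
{"fn": "play_rows", "kwargs": {
  "moves": [
    [[0, 0, 0.02], [0, 0, 0]],
    [[0, 0, 0.05], [0, 0, 0]],
    [[0, 0, 0.1], [0, 0, 0]],
    [[0, 0, 0.1], [0, 0, 0]],
    [[0, 0, 0.1], [0, 0, 0]]
  ]
}}

```text
time_s: 9.85
ee_pos: [0.5745, 0.0725, 0.3145]
orientation: [[-0.721, 0.693, 0.001], [0.693, 0.721, -0.0], [-0.001, 0.0, -1.0]]
ft_force: [-0.5, 0.1, -5.3]
finger_gap: 0.0185
grasp_force: 55.0
```

```bash
python3 - <<'E'
from h import *
s=robot.get_state(); im=viewer.get_image("wrist"); cv2.imwrite("pics/w6.png",im[:,:,::-1])
print(s["time_s"],s["ee_pos"],s["ft_force"],s["torque"])
for f in ("w3","w5","w6"):
    a=cv2.imread(f"pics/{f}.png").astype(int)
    col=a[40:90,318:332].mean(1); sat=col[:,2]-col[:,0]  # R-B: wood
    i=np.argmax(sat>25); print(f,40+i, sat[max(0,i-2):i+3])
    row=a[100:103,270:380].mean(0); w=np.where(row[:,2]-row[:,0]>25)[0]; row2=a[220:223,270:380].mean(0); w2=np.where(row2[:,2]-row2[:,0]>20)[0]
    print("  width@101",w.min()+270,w.max()+270, "@221",w2.min()+270,w2.max()+270)
E
```

```text
9.85 [0.5745 0.0725 0.3145] [-0.4912  0.1427 -5.2728] [0.117  0.0028 0.0414]
w3 57 [ 6.2857  8.9286 29.8571 63.1429 65.0714]
  width@101 305 344 @221 306 342
w5 58 [ 4.2857  7.8571 38.3571 63.7857 64.2143]
  width@101 306 344 @221 306 342
w6 57 [ 4.7857  7.5    27.7857 61.9286 64.5714]
  width@101 305 344 @221 306 342
```

There is almost no permanent tilt: the end is back at v≈57, so the deflection was elastic. I'll do one more press with the tool tilted 2° head-down, so that the face is level under load.

Emit:
{"fn": "play_rows", "kwargs": {
  "moves": [
    [[0.018, -0.0175, -0.02], [0.0115, 0.012, 0]],
    [[0.018, -0.0175, -0.05], [0.0115, 0.012, 0]],
    [[0.018, -0.0175, -0.07], [0.0115, 0.012, 0]],
    [[0.018, -0.0175, -0.085], [0.0115, 0.012, 0]],
    [[0.018, -0.0175, -0.092], [0.0115, 0.012, 0]],
    [[0.018, -0.0175, -0.097], [0.0115, 0.012, 0]],
    [[0.018, -0.0175, -0.1], [0.0115, 0.012, 0]],
    [[0.018, -0.0175, -0.1], [0.0115, 0.012, 0]]
  ]
}}

```text
time_s: 10.7
ee_pos: [0.5781, 0.0704, 0.2898]
orientation: [[-0.722, 0.691, -0.027], [0.69, 0.723, 0.025], [0.037, -0.0, -0.999]]
ft_force: [-14.4, 7.5, 18.8]
finger_gap: 0.0188
grasp_force: 55.1
```

Emit:
{"fn": "play_rows", "kwargs": {
  "moves": [
    [[0, 0, 0.05], [0, 0, 0]],
    [[0, 0, 0.15], [0, 0, 0]],
    [[-0.018, 0.0175, 0.26], [-0.0115, -0.012, 0]],
    [[-0.018, 0.0175, 0.26], [-0.0115, -0.012, 0]],
    [[-0.018, 0.0175, 0.26], [-0.0115, -0.012, 0]]
  ]
}}

```text
time_s: 11.2
ee_pos: [0.5743, 0.0727, 0.354]
orientation: [[-0.722, 0.692, 0.0], [0.692, 0.722, -0.0], [-0.0, 0.0, -1.0]]
ft_force: [-0.3, -0.5, -5.0]
finger_gap: 0.0188
grasp_force: 55.0
```

Emit:
{"fn": "play_rows", "kwargs": {
  "moves": [
    [[-0.04, 0.15, 0], [0, 0, 0.04]],
    [[-0.1, 0.3, 0], [0, 0, 0.08]],
    [[-0.15, 0.5, 0], [0, 0, 0.14]],
    [[-0.2, 0.7, 0], [0, 0, 0.19]],
    [[-0.25, 0.85, 0], [0, 0, 0.23]],
    [[-0.28, 0.923, 0], [0, 0, 0.25]],
    [[-0.28, 0.923, 0], [0, 0, 0.25]],
    [[-0.28, 0.923, 0], [0, 0, 0.25]]
  ]
}}

```text
time_s: 12.0
ee_pos: [0.5047, 0.3029, 0.3529]
orientation: [[-0.971, 0.24, -0.002], [0.24, 0.971, -0.001], [0.001, -0.001, -1.0]]
ft_force: [0.5, -0.2, -4.2]
finger_gap: 0.0186
grasp_force: 55.0
```

Emit:
{"fn": "play_rows", "kwargs": {
  "moves": [
    [[0, 0, -0.15], [0, 0, 0]],
    [[0, 0, -0.3], [0, 0, 0]],
    [[0, 0, -0.42], [0, 0, 0]],
    [[0, 0, -0.46], [0, 0, 0]],
    [[0, 0, -0.475], [0, 0, 0]],
    [[0, 0, -0.485], [0, 0, 0]],
    [[0, 0, -0.492], [0, 0, 0]],
    [[0, 0, -0.492], [0, 0, 0]]
  ]
}}

```text
time_s: 12.8
ee_pos: [0.5047, 0.3035, 0.2319]
orientation: [[-0.971, 0.239, 0.001], [0.239, 0.971, 0.0], [-0.001, 0.001, -1.0]]
ft_force: [-0.8, -0.1, -4.5]
finger_gap: 0.019
grasp_force: 55.0
```

Emit:
{"fn": "play_rows", "kwargs": {
  "moves": [
    [[0, 0, -0.004], [0, 0, 0]],
    [[0, 0, -0.007], [0, 0, 0]],
    [[0, 0, -0.009], [0, 0, 0]],
    [[0, 0, -0.009], [0, 0, 0]],
    [[0, 0, -0.009], [0, 0, 0]]
  ]
}}

```text
time_s: 13.3
ee_pos: [0.5042, 0.3039, 0.2295]
orientation: [[-0.971, 0.239, 0.0], [0.239, 0.971, 0.0], [-0.0, 0.0, -1.0]]
ft_force: [-6.2, -1.3, 7.6]
finger_gap: 0.0186
grasp_force: 55.0
```

Emit:
{"fn": "play_rows", "kwargs": {
  "moves": [
    [[0, 0, 0.003], [0, 0, 0]],
    [[0, 0, 0.003], [0, 0, 0]],
    [[0, 0, 0.003], [0, 0, 0]]
  ]
}}

```text
time_s: 13.6
ee_pos: [0.5044, 0.3037, 0.2297]
orientation: [[-0.971, 0.239, 0.0], [0.239, 0.971, 0.0], [-0.0, 0.0, -1.0]]
ft_force: [-1.8, 1.1, 0.7]
finger_gap: 0.0191
grasp_force: 55.0
```

Emit:
{"fn": "play_rows", "kwargs": {
  "moves": [
    [[0, 0, 0], [0, 0, 0]],
    [[0, 0, 0], [0, 0, 0]],
    [[0, 0, 0], [0, 0, 0]],
    [[0, 0, 0], [0, 0, 0]],
    [[0, 0, 0], [0, 0, 0]],
    [[0, 0, 0], [0, 0, 0]]
  ],
  "grip": 0.2
}}

```text
time_s: 14.2
ee_pos: [0.5045, 0.3035, 0.2296]
orientation: [[-0.971, 0.239, 0.0], [0.239, 0.971, -0.0], [-0.0, -0.0, -1.0]]
ft_force: [-0.9, 0.5, -0.2]
finger_gap: 0.0562
grasp_force: 0.0
```

Emit:
{"fn": "play_rows", "kwargs": {
  "moves": [
    [[0, 0, 0.1], [0, 0, 0]],
    [[0, 0, 0.25], [0, 0, 0]],
    [[0, 0, 0.45], [0, 0, 0]],
    [[0, 0, 0.65], [0, 0, 0]],
    [[0, 0, 0.65], [0, 0, 0]],
    [[0, 0, 0.65], [0, 0, 0]]
  ]
}}

```text
time_s: 14.8
ee_pos: [0.5045, 0.3035, 0.3929]
orientation: [[-0.971, 0.239, 0.002], [0.239, 0.971, 0.0], [-0.002, 0.001, -1.0]]
ft_force: [-0.0, -0.7, -1.2]
finger_gap: 0.0561
grasp_force: 0.0
```

Emit:
{"fn": "play_rows", "kwargs": {
  "moves": [
    [[0.055, -1, 0], [0, 0, -0.652]],
    [[0.055, -1, 0], [0, 0, -0.652]],
    [[0.055, -1, 0], [0, 0, -0.652]],
    [[0.055, -1, 0], [0, 0, -0.652]],
    [[0.055, -1, 0], [0, 0, -0.652]],
    [[0.055, -1, 0], [0, 0, -0.652]],
    [[0.055, -1, 0], [0, 0, -0.652]],
    [[0.055, -1, 0], [0, 0, -0.652]]
  ],
  "grip": -0.1
}}

```text
time_s: 15.6
ee_pos: [0.5179, 0.0528, 0.3907]
orientation: [[-0.122, 0.993, -0.002], [0.993, 0.122, -0.0], [0.0, -0.002, -1.0]]
ft_force: [0.0, 1.0, -0.6]
finger_gap: 0.0426
grasp_force: 0.0
```

Emit:
{"fn": "play_rows", "kwargs": {
  "moves": [
    [[0, -0.04, -0.2], [0, 0, -0.08]],
    [[0, -0.04, -0.2], [0, 0, -0.08]],
    [[0, -0.04, -0.2], [0, 0, -0.08]],
    [[0, -0.04, -0.2], [0, 0, -0.08]],
    [[0, -0.04, -0.2], [0, 0, -0.08]]
  ]
}}

```text
time_s: 16.1
ee_pos: [0.5185, 0.0439, 0.3434]
orientation: [[0.035, 0.999, 0.001], [0.999, -0.035, 0.0], [0.0, 0.001, -1.0]]
ft_force: [1.1, -0.8, -0.4]
finger_gap: 0.0423
grasp_force: 0.0
```

```bash
python3 - <<'E'
from h import *
s=robot.get_state(); im=viewer.get_image("wrist"); cv2.imwrite("pics/w7.png",im[:,:,::-1])
print(s["time_s"],s["ee_pos"],s["orientation"],s["q"],s["finger_gap"])
np.savez("w7.npz",p=s["ee_pos"],R=s["orientation"])
for P in ([.6086,.0398,.061],[.6086,.0398,.075],[.5187,.0428,.085]): print(proj("wrist",P,s))
E
```

```text
16.1 [0.5185 0.0439 0.3434] [[ 0.0353  0.9994  0.0014]
 [ 0.9994 -0.0353  0.0001]
 [ 0.0002  0.0014 -1.    ]] [ 0.3538  0.3596 -0.5978  1.9171  0.2486  0.9367 -0.3979] 0.042285304662071234
[424.6738 209.0559]
[429.9718 213.6422]
[322.8766 217.5295]
```

View pics/w7.png

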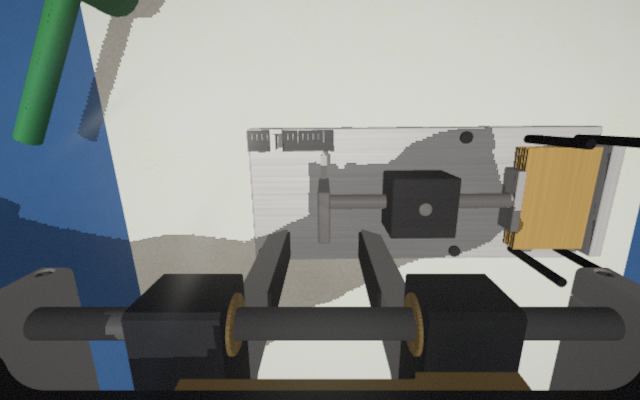

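The pin is down: it shows at (425.5,209.5), where the down position is predicted, with no side visible. The handle plate is centred at (323.5,~217) between the fingers. The fin is at about (279,140) and the pointer tip at about (325,155). Next I descend and grip the plate with fingertips at z≈47 mm.

Emit:
{"fn": "play_rows", "kwargs": {
  "moves": [
    [[0, -0.004, -0.15], [0, 0, 0]],
    [[0, -0.004, -0.28], [0, 0, 0]],
    [[0, -0.004, -0.35], [0, 0, 0]],
    [[0, -0.004, -0.38], [0, 0, 0]],
    [[0, -0.004, -0.39], [0, 0, 0]],
    [[0, -0.004, -0.39], [0, 0, 0]],
    [[0, -0.004, -0.39], [0, 0, 0]]
  ]
}}

```text
time_s: 16.85
ee_pos: [0.5185, 0.0426, 0.2457]
orientation: [[0.038, 0.999, 0.002], [0.999, -0.038, -0.0], [-0.0, 0.002, -1.0]]
ft_force: [1.2, -0.8, 0.7]
finger_gap: 0.0422
grasp_force: 0.0
```

Emit:
{"fn": "play_rows", "kwargs": {
  "moves": [
    [[0, 0, 0], [0, 0, 0]],
    [[0, 0, 0], [0, 0, 0]],
    [[0, 0, 0], [0, 0, 0]],
    [[0, 0, 0], [0, 0, 0]],
    [[0, 0, 0], [0, 0, 0]],
    [[0, 0, 0], [0, 0, 0]],
    [[0, 0, 0], [0, 0, 0]]
  ],
  "grip": -1,
  "grip_force": 40
}}

```text
time_s: 17.55
ee_pos: [0.5185, 0.0425, 0.2447]
orientation: [[0.038, 0.999, 0.001], [0.999, -0.038, 0.0], [0.0, 0.001, -1.0]]
ft_force: [3.9, -0.8, -0.4]
finger_gap: 0.0101
grasp_force: 40.0
```

```bash
python3 - <<'E'
from h import *
s=robot.get_state(); im=viewer.get_image("wrist"); cv2.imwrite("pics/w8.png",im[:,:,::-1])
print(s["time_s"],s["ee_pos"],s["ft_force"],s["finger_gap"],s["grasp_force"])
g=cv2.cvtColor(im,cv2.COLOR_RGB2GRAY)
P=np.array([.5187,.0428,.026])+np.array([.0017,.048,0]); print("ptr tip",proj("wrist",P,s))
for x in (-.025,-.05): print("mark",x,proj("wrist",P+[x,.010-.0345*x*0,0],s))
for v in range(60,150,6): print(v,g[v,232:344:4])
E
```

```text
17.55 [0.5185 0.0425 0.2447] [ 3.8883 -0.8423 -0.3579] 0.010103786358877822 39.99233901500702
ptr tip [322.81   162.7555]
mark -0.025 [282.9194 148.553 ]
mark -0.05 [243.7197 150.0689]
60 [213 213 212 213 214 213 214 214 214 214 213 212 214 214 215 214 213 214
 214 213 215 214 213 215 213 214 214 213]
66 [214 213 213 214 213 214 213 214 213 213 214 214 214 214 213 215 214 213
 214 214 214 214 213 215 214 213 213 214]
72 [214 214 213 214 215 215 215 214 214 214 214 213 213 214 215 214 214 215
 214 214 212 214 215 214 214 214 215 214]
78 [215 214 214 214 213 213 215 214 213 214 214 213 215 215 214 215 214 214
 215 215 214 214 215 215 214 214 216 215]
84 [214 215 214 215 214 215 215 215 214 214 214 214 214 215 215 214 215 216
 215 214 213 214 215 215 215 214 215 214]
90 [215 215 214 214 215 215 214 214 214 215 214 214 214 215 215 214 214 215
 214 214 215 215 214 215 214 215 215 216]
96 [214 214 214 215 214 214 214 215 214 215 215 215 215 215 214 214 214 215
 215 214 214 214 215 215 215 215 216 215]
102 [215 215 214 214 214 214 214 215 214 213 214 214 215 214 214 213 215 215
 215 215 215
[... 162 characters left out ...]
214 213 213 213 214 215 214 215 215 215 215 215 216 215 215 214
 215 214 215 215 215 216 216 215 216 215]
120 [214 214 213 214 214 213 214 214 213 214 213 215 215 215 215 215 215 215
 215 215 215 215 216 215 215 215 216 215]
126 [214 213 213 212 213 214 214 214 214 215 216 215 215 213 213 215 214 216
 215 215 215 215 215 215 216 215 215 215]
132 [180 146 145 203 210 209 210 210 123 180 181 182 156 160 165 166 167 167
 137 137 113 113 113 117  99 101 108 207]
138 [163 138 187 191 182 115 165 137 111 107 107 106 107 106 105 146 105 182
 105 161 105 165 101 131 100 100  99 208]
144 [138 137 158 173 210 112 149 137 110 106 119 106 107 105 106 124 103 162
 102 158 102 167  99 131 100 100 100 205]
```

```bash
python3 - <<'E'
from h import *
im=cv2.imread("pics/w8.png",0)
np.set_printoptions(linewidth=200)
print(np.arange(234,272))
for v in range(126,166,3): print(v,im[v,234:272])
print(back("wrist",(247,140),.032),back("wrist",(247,140),.026),robot.get_state()["ee_pos"])
print("ptr"); 
for v in range(156,176,3): print(v,im[v,306:344])
E
```

```text
[234 235 236 237 238 239 240 241 242 243 244 245 246 247 248 249 250 251 252 253 254 255 256 257 258 259 260 261 262 263 264 265 266 267 268 269 270 271]
126 [212 212 213 213 213 213 213 212 213 213 212 212 213 213 213 213 213 214 213 214 214 213 213 214 213 213 213 213 213 213 214 213 213 214 214 213 214 214]
129 [178 160 160 159 160 156 155 153 154 151 150 150 149 150 150 149 150 148 147 147 147 147 147 147 146 145 145 145 143 139 151 159 158 158 159 157 158 157]
132 [160 146 145 145 146 145 145 144 145 172 203 211 211 211 210 209 207 207 208 208 209 210 210 209 209 209 209 190 141 115 122 162 180 179 180 179 180 179]
135 [137 137 139 138 136 137 137 135 132 157 197 210 211 211 210 209 209 207 207 208 208 209 209 210 209 208 209 197 149  91 100 109 109 110 110 109 111 108]
138 [154 137 137 134 137 136 187 176 132 142 191 208 206 196 181 167 140 116 115 112 111 165 165 139 139 138 137 137 120 109 110 108 108 109 106 107 184 169]
141 [157 138 135 136 134 133 173 164 134 129 186 208 210 210 210 210 172 112 111 110 109 160 159 139 138 137 136 135 130 118 111 107 109 108 105 107 167 151
[... 1744 characters left out ...]
110 111 135 169 180 152 122 120 122 120 150 190 205 205 204 205 205]
165 [205 206 206 206 206 206 206 205 206 206 206 207 205 206 205 202 194 191 182 153 132 131 130 130 185 206 205 205 205 205 206 205 206 205 205 206 205 205]
168 [208 208 207 207 207 207 207 207 208 207 207 206 189 147 123 140 177 192 184 148 116 114 126 131 130 132 130 186 206 207 205 206 206 205 206 206 205 207]
171 [203 204 205 204 205 205 204 205 204 205 205 205 201 192 187 188 189 192 190 188 189 178 152 130 129 130 129 185 204 205 205 204 204 204 206 204 204 205]
174 [202 203 203 203 203 203 204 202 203 203 203 204 200 191 189 188 188 187 188 187 188 180 151 130 129 128 130 183 204 203 204 204 203 203 204 203 204 204]
```

```bash
python3 - <<'E'
from h import *
s=robot.get_state()
f=back("wrist",(247.6,149),.032,s); p=back("wrist",(322.8,163.5),.026,s)
for a in (-1.5,-2.1): 
    u=np.array([np.cos(np.radians(a)),np.sin(np.radians(a)),0]); v=np.array([-u[1],u[0],0]); print(f,p,(p-f)@u,(f-p)@v)
E
```

```text
[0.4743 0.1018 0.032 ] [0.5203 0.0903 0.026 ] 0.046243990461647164 0.010307973876141099
[0.4743 0.1018 0.032 ] [0.5203 0.0903 0.026 ] 0.04634939775141575 0.009823151598605086
```

Emit:
{"fn": "play_rows", "kwargs": {
  "moves": [
    [[-0.02, 0.001, 0], [0, 0, 0]],
    [[-0.05, 0.002, 0], [0, 0, 0]],
    [[-0.08, 0.003, 0], [0, 0, 0]],
    [[-0.11, 0.004, 0], [0, 0, 0]],
    [[-0.14, 0.005, 0], [0, 0, 0]],
    [[-0.165, 0.006, 0], [0, 0, 0]],
    [[-0.176, 0.006, 0], [0, 0, 0]],
    [[-0.176, 0.006, 0], [0, 0, 0]]
  ]
}}

```text
time_s: 18.4
ee_pos: [0.4744, 0.0438, 0.2447]
orientation: [[0.038, 0.999, 0.001], [0.999, -0.038, -0.0], [-0.0, 0.001, -1.0]]
ft_force: [9.1, -1.7, -8.2]
finger_gap: 0.0099
grasp_force: 40.0
```

```bash
cat > meas.py <<'E'
from h import *
import sys
np.set_printoptions(linewidth=220)
s=robot.get_state(); im=viewer.get_image("wrist"); cv2.imwrite(f"pics/{sys.argv[1]}.png",im[:,:,::-1])
print(s["time_s"],s["ee_pos"],s["orientation"][:,1],s["ft_force"],s["finger_gap"],s["grasp_force"])
g=cv2.cvtColor(im,cv2.COLOR_RGB2GRAY)
print("    ",np.arange(300,340))
for v in range(130,180,3): print(v,g[v,300:340])
E
python3 meas.py w9
```

```text
18.4 [0.4744 0.0438 0.2447] [ 0.9993 -0.0381  0.0012] [ 9.125  -1.6768 -8.1997] 0.00988203435117336 39.99064922332764
     [300 301 302 303 304 305 306 307 308 309 310 311 312 313 314 315 316 317 318 319 320 321 322 323 324 325 326 327 328 329 330 331 332 333 334 335 336 337 338 339]
130 [169 169 169 170 169 169 169 171 160 149 157 167 170 170 170 170 170 170 170 169 170 177 182 181 181 180 180 181 176 164 169 175 175 177 176 174 174 176 177 175]
133 [100 102 101 101 101 100 100 100 100 102 136 187 204 204 202 202 200 200 198 198 198 200 200 200 199 199 198 197 183 130  85  98  95  97  96  99  96  96  96  95]
136 [100 103 101 100 101 109 120 114 102 102 140 188 203 204 201 201 201 191 185 183 182 183 183 182 181 182 181 180 169 124  91  98  96  96  98  99 124 117  98  95]
139 [110 100  99  99 101  99 157 143  99  99 136 187 203 203 202 200 200 199 199 199 199 185 152 129 131 131 130 128 130 108  89  97  97  94  97  92 154 140  97  93]
142 [129 101 100 102 101 101 176 161 101 101 138 186 201 202 203 202 200 202 203 202 202 190 193 168 130 130 130 131 130 108  91  96  97  97  96  93 15
[... 1306 characters left out ...]
127 129 127 165 194 201 202 201 201]
169 [201 201 202 201 201 200 201 200 201 202 201 200 200 201 200 201 200 201 184 155 146 163 183 185 185 171 156 148 133 127 127 129 180 199 199 201 199 201 200 201]
172 [197 197 198 198 196 198 197 197 197 197 197 196 196 197 197 196 196 197 193 185 182 183 182 183 181 181 182 174 145 126 125 124 176 198 198 197 196 197 197 197]
175 [196 194 196 195 196 197 195 195 195 195 195 195 195 195 195 196 194 196 193 186 182 183 183 181 182 181 180 173 145 124 123 123 174 195 194 195 194 195 194 196]
178 [196 196 195 194 195 195 197 195 195 194 195 194 194 194 195 194 195 193 191 186 183 181 181 182 180 182 180 172 145 125 123 125 176 196 195 194 196 195 195 195]
```

```bash
python3 - <<'E'
from h import *
s=robot.get_state(); y=s["orientation"][:,1]
print("centre plane u at tcp y=0:",proj("wrist",s["ee_pos"]+s["orientation"]@[.05,0,.215],s))
for fu,z in ((319.1,.032),(319.6,.016)):
  for pu in (323.0,):
    f=back("wrist",(fu,148),z,s); p=back("wrist",(pu,167),.026,s); print(z,(p-f)@y*1000)
f=back("wrist",(310.5,148),.016,s); p=back("wrist",(328.7,148),.016,s); print("base w",(p-f)@y)
E
```

```text
centre plane u at tcp y=0: [322.8423 160.8278]
0.032 2.3838972521666713
0.016 2.277448613779235
base w 0.012153082089289906
```

Emit:
{"fn": "play_rows", "kwargs": {
  "moves": [
    [[-0.005, 0, 0], [0, 0, 0]],
    [[-0.0093, 0.0003, 0], [0, 0, 0]],
    [[-0.0093, 0.0003, 0], [0, 0, 0]],
    [[-0.0093, 0.0003, 0], [0, 0, 0]],
    [[-0.0093, 0.0003, 0], [0, 0, 0]]
  ]
}}

```text
time_s: 18.95
ee_pos: [0.4724, 0.0438, 0.2448]
orientation: [[0.038, 0.999, 0.001], [0.999, -0.038, -0.0], [0.0, 0.001, -1.0]]
ft_force: [9.4, -2.2, -7.0]
finger_gap: 0.0104
grasp_force: 40.0
```

```bash
python3 meas.py w10
```

```text
18.95 [0.4724 0.0438 0.2448] [ 0.9993 -0.0383  0.0014] [ 9.4308 -2.2359 -7.047 ] 0.010376768304654838 39.991915225982666
     [300 301 302 303 304 305 306 307 308 309 310 311 312 313 314 315 316 317 318 319 320 321 322 323 324 325 326 327 328 329 330 331 332 333 334 335 336 337 338 339]
130 [166 168 169 168 168 169 169 168 171 169 172 160 150 156 167 169 169 170 169 168 169 169 175 180 181 181 181 180 181 180 181 173 160 170 176 177 175 174 175 175]
133 [101 102 100 102 100  98 100 100  99 101 100  98 100 157 194 203 202 202 200 199 198 195 197 200 200 199 199 198 198 199 197 169 114  93  96  96  96  97  97  96]
136 [103 120 111 100  99 101 102 102 108 120 111 100 100 136 188 202 203 200 200 200 191 184 180 179 182 184 181 181 181 180 179 176 138  89  99  97  95  97 105 127]
139 [101 157 153 112  99 100  99  98 117 162 143  99  96 136 186 202 202 201 201 201 197 199 198 198 198 166 129 130 130 128 127 129 107  90  94  94  95  94 114 159]
142 [ 98 138 141 113  99 101  98 100 101 157 143  97  98 136 186 201 202 201 201 200 201 202 202 201 202 183 146 131 130 129 129 129 107  91  95  95
[... 1309 characters left out ...]
129 127 127 181 202 201 200 201 200]
169 [202 201 200 201 199 201 200 200 200 200 199 200 199 201 202 200 200 201 182 157 146 161 176 187 190 172 155 149 135 127 126 127 127 127 179 199 199 200 200 200]
172 [196 197 196 196 196 197 197 197 195 197 196 197 196 196 197 197 197 197 194 186 182 182 182 182 181 182 182 173 145 124 125 124 176 195 196 195 196 197 196 196]
175 [195 196 195 195 195 194 194 195 196 195 195 195 195 194 195 195 195 195 191 186 181 181 181 181 182 182 181 174 147 123 126 123 174 194 194 196 194 194 195 195]
178 [195 195 195 195 195 195 195 196 195 194 195 195 194 195 195 195 195 195 190 184 182 182 182 181 181 181 180 172 146 122 123 123 174 196 194 195 195 195 194 194]
```

Emit:
{"fn": "play_rows", "kwargs": {
  "moves": [
    [[-0.0015, 0, 0], [0, 0, 0]],
    [[-0.0015, 0, 0], [0, 0, 0]],
    [[-0.0015, 0, 0], [0, 0, 0]],
    [[-0.0015, 0, 0], [0, 0, 0]],
    [[-0.0015, 0, 0], [0, 0, 0]],
    [[-0.0015, 0, 0], [0, 0, 0]]
  ]
}}

```text
time_s: 19.6
ee_pos: [0.472, 0.0438, 0.2447]
orientation: [[0.038, 0.999, 0.001], [0.999, -0.038, -0.0], [0.0, 0.001, -1.0]]
ft_force: [8.9, -2.3, -6.8]
finger_gap: 0.0099
grasp_force: 40.0
```

```bash
python3 meas.py w11 | awk 'NR<6||/^(142|148|154|160|163|166|169|172) /'; python3 - <<'E'
from h import *
im=viewer.get_image("top"); cv2.imwrite("pics/t11.png",im[:,:,::-1])
a=cv2.imread("pics/top0.png").astype(int); b=im[:,:,::-1].astype(int)
# mallet / bystander patches change vs start
for n,(x0,x1,y0,y1) in dict(mallet=(235,275,178,250),ratchet=(228,288,128,176),bin=(438,472,176,216),stack=(432,490,126,168)).items():
    print(n,np.abs(a-b)[y0:y1,x0:x1].mean(), cv2.phaseCorrelate(a[y0:y1,x0:x1].mean(2),b[y0:y1,x0:x1].mean(2)))
E
```

```text
19.6 [0.472  0.0438 0.2447] [ 0.9993 -0.0383  0.0014] [ 8.8722 -2.2525 -6.7619] 0.009891389345754254 39.99189913272858
     [300 301 302 303 304 305 306 307 308 309 310 311 312 313 314 315 316 317 318 319 320 321 322 323 324 325 326 327 328 329 330 331 332 333 334 335 336 337 338 339]
130 [167 166 168 169 170 169 169 170 170 170 170 161 150 155 164 169 171 170 170 170 169 169 168 175 180 181 182 180 181 180 179 179 170 159 168 176 176 175 175 176]
133 [101 101 102 101 100 101 100 103  99  99  99  99 100 111 180 203 201 202 201 201 199 196 197 196 198 200 199 198 198 198 197 197 159  96  94  97  96  97  98  94]
136 [101 109 111 107 102 102 103 100 102 118 117 105 100 101 176 201 202 202 200 199 195 187 180 179 179 183 184 181 181 181 180 180 150 104  95  96  97  96  97 125]
142 [ 99 102 156 142  97 102  99  99 100 138 140 113  98  98 176 201 202 202 200 199 200 201 201 202 201 200 169 131 131 128 129 128 133 114  95  98  96  97  95 152]
148 [ 99  98  99  98 100  99  98 100  97  98  98  96  97  98 156 192 202 202 201 201 199 197 196 195 196 196 166 130 130 128 128 129 115  80  83  95  
[... 681 characters left out ...]
69 [200 201 200 201 200 202 200 201 201 200 200 201 201 201 201 200 200 200 182 155 146 162 179 185 185 168 157 147 132 126 128 129 180 200 201 200 200 200 200 200]
172 [197 197 197 196 196 196 196 196 196 197 197 197 197 195 197 197 196 196 193 186 182 182 181 182 182 182 182 176 147 125 126 125 175 195 196 196 196 196 196 195]
mallet 12.917013888888889 ((-0.028767239883819684, -0.02272714765969397), 0.9629149812185435)
ratchet 13.105902777777779 ((-0.044559167569005353, 0.034369105320813276), 0.9972138664530669)
bin 7.8808823529411764 ((0.028360626180830906, 0.01570206939152996), 0.9857799961063315)
stack 12.505747126436782 ((-0.0016139261806209504, 0.4918415864675403), 0.9883446224628519)
```

```bash
python3 -c "
from plant import ticket; print(ticket.hand_in())"
```

```text
the job is handed in; nothing more can be done
None
```

The job is handed in: the lock pin is driven down, the mallet is back where it stood on the bench, and the gripper is holding the clamp about 46 mm out, with its pointer level with the fin to within about 0.3 mm by the wrist camera.

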